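# Check the lid catch of a transport case and flag it

## Robot

A 6-joint arm with a two-finger parallel gripper is mounted at the origin on the work surface. World frame = base frame: x ahead of the robot, y to its left, z up, the work surface at z = 0. Lengths are in m, angles in degrees, forces in N, time in s.
With the tool pointing down it reaches from about 0.35 to 0.875 m from the base axis. Payload 4.2 kg.
Tool frame: the origin (TCP) lies on the centre line of the jaws, within the pads' length; the fingertips stand 8 mm ahead of it and the grasp point (between the pads) lies 11 mm behind it; z points along the fingers, y is the direction in which the jaws open and shut (so a half turn about z gives the same grasp; the last joint's range is limited). The gripper opens to 85 mm and grips with 20 to 120 N. Pads are 22 mm wide; open, the fingers measure 114 mm over their backs; the gripper's body (76 mm by 85 mm) begins 54 mm behind the grasp point. The pads swing forward as they close: fully open they stand 13 mm farther back than shut.
Start: joints at [-61.559, 22.042, 0.453, 0, -68.411, -14.817], TCP at [0.147, -0.607, 0.239] pointing down, gripper open.
Joint ranges: [-179.83, 179.83], [-69.29, 118.12], [-61.27, 80.66], [-181.25, 117.63], [-171.15, -9.14], [-177.46, 177.46]. Speed limits (degrees/s): [159.86, 159.86, 180, 180, 180, 180].

## Interface

Orientations are given as [roll, pitch, yaw] about the fixed x, y, z axes, in that order (R = Rz(yaw) Ry(pitch) Rx(roll)).
In Python, from workcell import get_obs, vision, env gives the robot as it stands.
- The arm moves only by the tool drive_tool, never from a script. Its argument "plan" is a list of rows, each a list of 7 numbers: the shift along the tool's x, y, z in mm, then the turn, a rotation vector about the tool's x, y, z in rad, then the closure, from 0 (fully open) to 1 (shut). A call has exactly 10 rows; each row is the pose to reach, as a shift and turn from the pose measured when the call began, along the tool's axes at that moment; what a row does not reach only later rows make up. A row lasts 1/12 s, in which the tool goes at most 41.7 mm and 7.16 degrees, less where a joint would pass 70% of its speed; a pose out of reach is approached as far as the arm can. A call with a gripper value outside its range is refused whole. The fingers move at their own pace and stop on an object; "force" is the grip in N (left out, the last holds). Time passes only in rows, so rows that repeat a pose let the fingers close, or fill a call up. It gives the time, the measured TCP pose, the force and the opening at its end, in the units of the state.
- get_obs(): the state, without advancing time (a new reading comes with each control period).
- vision.get_image(name): name is "scene" or "side" or "wrist"; returns a dict with "img" (400x640x3 uint8, red, green, blue), "mtx" (3x3 intrinsics, pixels), "position" and "attitude" of the camera in the world; the wrist camera has in their place "T_tool_cam" (4x4, takes a point from camera to tool coordinates, whose origin is the TCP and whose axes are the flange's). Camera axes: x right, y down, z forward; pixel columns grow to the right and rows downward; lengths in m; the calibration is good to about 2 mm. A picture is of the moment at which its call begins: read the wrist's pose just before it. There is no depth.
- env.job_done(): hands the job in, once; it reports no verdict.
The state is a dict: "t": time; "q": joint angles; "dq": joint speeds; "joint_torque": joint torques, N m; "eef_pos": TCP position; "orientation": TCP orientation; "contact_force": force on the tool from outside, world axes, zero at the start; "torque": the same for the moment, N m; "finger_gap": finger opening in m.
Only numpy, scipy, OpenCV 4.12 (cv2) and the standard library are available. Lean on these libraries where they do the work, as an engineer would, in place of code of your own. Each camera call takes 0.05 s, during which the arm holds its last target. There are 200 camera calls.

## Task

Check the spring catch on the lid of the black and yellow transport case: press its blue button slowly straight down until it clicks and stays down, but give up if it has not clicked at about 12 N held for half a second (more than 16 N would break it). Then slide the white flag on the lid fully onto the green field if the catch clicked, or fully onto the red field if it did not. Let go of everything and leave the bottles and the cup where they stand.

Things in the scene. Friction and masses are not known exactly. Their poses are not given: they have to be found in the camera images.
- case: Transport case that cannot be moved: black box with a yellow lid, 260 mm along its x, 340 mm along its y, 140 mm high to the flat lid top. Origin: centre of its underside on the table; z up. It stands at a varying place and yaw.
- catch_unit: Spring catch on the lid: blue round button, 30 mm across, flat top, in a steel collar 54 mm across, 6 mm high; a steel hook runs from it over the lid's +x edge. Origin on the button's axis, level with the lid top while the catch is up (6 mm lower once clicked). Press straight down. Unpressed, the button's top is 22 to 30 mm above this origin, differently every time, not measured.
- catch (a joint): Travel of the catch, in m: 0 up, 0.006 clicked, staying down. The button first sinks on its own spring, 2 N per mm, 9 mm at most, the catch hardly moving. A healthy catch lets go at 7 to 10 N: button drops 6 mm, force falls away. A stiff one would need over 16 N, must not be forced and comes up again when let go. Which it is cannot be seen.
- flag_grip (a point): Centre of the flag's upright white grip tab, 12 mm by 12 mm across and 26 mm tall, 18 mm above the lid top (tab top 30 mm above the lid). The flag slides along the case's y on a straight track, 30 mm either way from the middle to its end stops, with about 2 N of friction; it stays where it is left. It starts within 10 mm of the middle.
- green_field: Green field, 44 mm by 34 mm, flat on the lid at one end of the flag's track. Origin: its centre, level with the lid top. The flag's tab is centred over it when slid to that end stop. Which end is green varies.
- red_field: Red field, as the green one, at the other end of the track, 60 mm from it.
- dropper_mid (a point): Middle of a small white dropper bottle with a blue cap, 25 mm across and 60 mm tall, standing loose on the lid. To be left alone.
- sanitiser_mid (a point): Middle of a clear sanitiser bottle, 60 mm across and 170 mm tall, standing on the table beside the case. To be left alone.
- cup_mid (a point): Middle of a white coffee cup with a black lid, 86 mm across and 118 mm tall, standing on the table at the other side of the case. To be left alone.

How it is judged (in metres and radians):
On the way:
1. the catch is tested: it has clicked down, or its button has been pressed with at least 10.5 N for a moment without a click ((value of joint catch above 0.0045 m or contact force between anything else and catch_unit above 10.5 N)), for 0.1 s.
At the end, for the whole second after the job is handed in: The catch has clicked and stays down (travel over 4.5 mm) and the flag's tab is within 8 mm of the green field's centre; or the catch is up (travel under 2.5 mm) after a press to the limit and the tab is within 8 mm of the red field's centre. The bottles and the cup stand upright where they were (((value of joint catch above 0.0045 m and horizontal distance between flag_grip and green_field below 0.008 m) or (value of joint catch below 0.0025 m and horizontal distance between flag_grip and red_field below 0.008 m)) and angle between each of dropper_mid, sanitiser_mid, cup_mid's own z axis and vertical below 0.2 rad); the robot touches nothing.
It fails at once if the catch is loaded with more than 16 N (contact force between anything else and catch_unit above 16 N).
It fails at once if the white dropper bottle is moved by more than 20 mm (distance of dropper_mid from where it was at the start of the episode above 0.02 m).
It fails at once if the sanitiser bottle is moved by more than 20 mm (distance of sanitiser_mid from where it was at the start of the episode above 0.02 m).
It fails at once if the coffee cup is moved by more than 20 mm (distance of cup_mid from where it was at the start of the episode above 0.02 m).
It also fails if it takes over 51 s, if anything falls off the work surface, if the arm or the gripper's body presses on something with over 40 N, if the wrist force passes 120 N, or if a joint passes its speed limit or range.

## Working session

There is one attempt and no reset: what is moved stays moved. The work goes in short steps, Python scripts to look and compute and a tool call to move; the robot and the scene stay as the last step left them, time stands still between calls to the robot, and variables do not carry over. Pictures are saved under pics/ and viewed, about 8 in all and at most 12, crops included, and the job is handed in when it is done.

Besides the shell and the picture viewer there is one more tool, called after "Emit:" as a command line: name --pt "numbers of a row" for each row, then --argument value for the rest. drive_tool: Moves the arm, as the interface text tells. Its arguments: {"type":"object","properties":{"plan":{"type":"array","items":{"type":"array","items":{"type":"number"}}},"force":{"type":"number"}},"required":["plan"]}

```bash
mkdir -p pics
python3 - <<'E'
from workcell import get_obs, vision
import cv2,json
o=get_obs();print(o)
for n in("scene","side"):
    d=vision.get_image(n);cv2.imwrite(f"pics/{n}0.png",d["img"][:,:,::-1]);print(n,d["mtx"],d["position"],d["attitude"])
E
```

```text
{'t': 0.0, 'q': array([-6.15595185e+01,  2.20894105e+01,  3.79984625e-01, -3.01996791e-02,
       -6.84114994e+01, -1.48162879e+01]), 'dq': array([-0.0157734 ,  0.09319981, -0.04099559, -0.00809242,  0.0147966 ,
        0.08609909]), 'joint_torque': array([-1.28278302e-04, -3.92292953e+01,  1.88393033e+01,  4.18601900e+00,
       -4.74112312e-03,  7.95604734e-06]), 'eef_pos': array([ 0.147107  , -0.60685284,  0.23823407]), 'orientation': array([ 1.79875918e+02, -3.79898397e-03, -1.66386944e+02]), 'contact_force': array([-0.95819546,  0.13116382,  0.65088164]), 'torque': array([-0.00801508,  0.01112128, -0.035051  ]), 'finger_gap': 0.08514552611911574}
scene [[385.79252943   0.         318.21374632]
 [  0.         385.79252943 198.94503088]
 [  0.           0.           1.        ]] [0.92869735 0.55023812 0.75399474] [-135.60198594   -0.78153673  151.09589936]
side [[373.61828933   0.         319.07757411]
 [  0.         373.61828933 200.9884495 ]
 [  0.           0.           1.        ]] [0.29386524 0.46169638 0.77469433] [-138.98626274   -0.25173769 -144.47051515]
```

View pics/scene0.png

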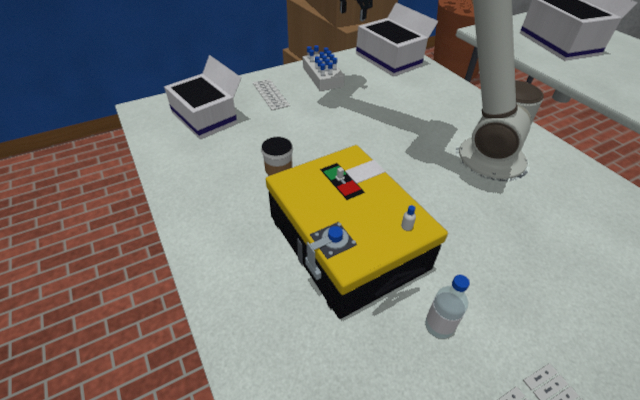

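View pics/side0.png

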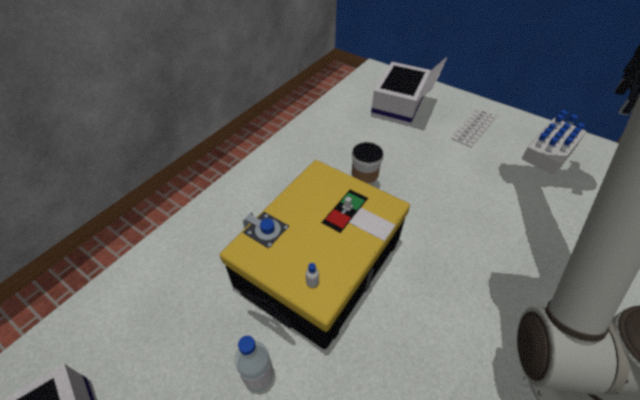

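The scene view shows the button at (335,232), tab (341,173), green (331,174), red (349,188) and dropper (409,220). In the side view they are at (267,226), (347,203), (356,200), (338,218) and (312,275).

```bash
cat > h.py <<'E'
import numpy as np, cv2
from scipy.spatial.transform import Rotation as Ro
from workcell import get_obs, vision
def shot(n, save=None):
    o=get_obs(); d=vision.get_image(n)
    if "T_tool_cam" in d:
        T=np.eye(4);T[:3,:3]=Ro.from_euler("xyz",o["orientation"],degrees=True).as_matrix();T[:3,3]=o["eef_pos"];T=T@d["T_tool_cam"];R,p=T[:3,:3],T[:3,3]
    else: R,p=Ro.from_euler("xyz",d["attitude"],degrees=True).as_matrix(),np.array(d["position"])
    if save: cv2.imwrite(save,d["img"][:,:,::-1])
    return d["img"],d["mtx"],R,p
def ray(c,uv): return c[2]@np.linalg.inv(c[1])@np.array([*uv,1.])
def plane(c,uv,z):
    v=ray(c,uv); return c[3]+v*(z-c[3][2])/v[2]
def tri(cs,uvs):
    A=np.zeros((3,3));b=np.zeros(3)
    for c,uv in zip(cs,uvs):
        v=ray(c,uv);v/=np.linalg.norm(v);P=np.eye(3)-np.outer(v,v);A+=P;b+=P@c[3]
    return np.linalg.solve(A,b)
def blob(img,lo,hi,near,r=25):
    m=cv2.inRange(cv2.cvtColor(img,cv2.COLOR_RGB2HSV),lo,hi)
    k=np.zeros_like(m);cv2.circle(k,tuple(int(x) for x in near),r,255,-1);m&=k
    n,l,s,c=cv2.connectedComponentsWithStats(m)
    i=1+np.argmax(s[1:,4]);return c[i],s[i],(l==i)
BLUE=((100,120,50),(130,255,255));GREEN=((45,80,40),(85,255,255));RED=((0,150,80),(8,255,255));RED2=((170,150,80),(180,255,255));YEL=((18,120,80),(32,255,255))
E
python3 - <<'E'
from h import *
S,D=shot("scene"),shot("side")
for n,c,k in (("button",BLUE,((335,232),(267,226))),("cap",BLUE,((410,210),(312,267)))):
    a,b=[blob(C[0],*c,q,14) for C,q in zip((S,D),k)]
    print(n,a[0],a[1],b[0],b[1],tri((S,D),(a[0],b[0])))
print("tab",tri((S,D),((341,172),(347,203))))
for n,c,k in (("green",GREEN,((331,174),(356,200))),("red",RED,((349,188),(338,218)))):
    for C,q in zip((S,D),k):
        try:
            b=blob(C[0],*c,q,20);print(n,b[0],b[1],plane(C,b[0],.14))
        except Exception as e: print(n,e)
for C,q in ((S,(350,200)),(D,(300,220))):
    b=blob(C[0],*YEL,q,200);h=cv2.convexHull(np.argwhere(b[2])[:,::-1].astype(np.int32))
    p=cv2.approxPolyDP(h,8,True)[:,0];print(p.tolist(),[plane(C,x,.14)[:2].round(3).tolist() for x in p])
E
```

```text
button [335.015 233.42 ] [328 226  15  17 200] [266.81034483 225.28735632] [260 218  14  16 174] [0.6544861  0.1395762  0.15395557]
cap [410.79591837 209.75510204] [408 206   7   9  49] [311.55813953 267.44186047] [309 264   6   8  43] [0.50615171 0.18361499 0.18999649]
tab [ 0.55070123 -0.00761724  0.15824259]
green [331.18656716 172.41044776] [323 165  17  16 134] [ 0.5604865  -0.03517573  0.14      ]
green [354.0923913  200.55978261] [340 192  25  19 184] [ 0.54904238 -0.03632447  0.14      ]
red [348.44976077 187.61722488] [337 180  24  16 209] [0.55187633 0.02878558 0.14      ]
red [337.7890625  218.21484375] [326 209  25  19 256] [0.5507702  0.02740416 0.14      ]
[[447, 233], [342, 294], [266, 177], [356, 145]] [[0.444, 0.239], [0.709, 0.257], [0.704, -0.093], [0.45, -0.097]]
[[408, 204], [326, 330], [220, 255], [314, 161]] [[0.446, -0.098], [0.431, 0.245], [0.69, 0.243], [0.699, -0.089]]
```

Emit:
drive_tool --pt "-600 551 -90 0 0 0.21 1" --pt "-600 551 -90 0 0 0.21 1" --pt "-600 551 -90 0 0 0.21 1" --pt "-600 551 -90 0 0 0.21 1" --pt "-600 551 -90 0 0 0.21 1" --pt "-600 551 -90 0 0 0.21 1" --pt "-600 551 -90 0 0 0.21 1" --pt "-600 551 -90 0 0 0.21 1" --pt "-600 551 -90 0 0 0.21 1" --pt "-600 551 -90 0 0 0.21 1" --force 40

```text
t: 1.03
eef_pos: [0.3776, -0.2622, 0.2854]
orientation: [179.9, 0.0, -178.4]
contact_force: [1.0, -0.0, 0.1]
finger_gap: -0.0002
```

Emit:
drive_tool --pt "-231 326 -45 0 0 0 1" --pt "-231 326 -45 0 0 0 1" --pt "-231 326 -45 0 0 0 1" --pt "-231 326 -45 0 0 0 1" --pt "-231 326 -45 0 0 0 1" --pt "-231 326 -45 0 0 0 1" --pt "-231 326 -45 0 0 0 1" --pt "-231 326 -45 0 0 0 1" --pt "-231 326 -45 0 0 0 1" --pt "-231 326 -45 0 0 0 1"

```text
t: 1.87
eef_pos: [0.6009, 0.073, 0.3305]
orientation: [179.9, 0.0, -178.3]
contact_force: [0.9, -0.3, -0.8]
finger_gap: -0.0001
```

Run:
```python
from h import *
c=shot("wrist","pics/w1.png");o=get_obs();print(o["eef_pos"],o["orientation"],c[3],c[2].round(2))
for p in ((.6545,.1396,.154),(.551,-.008,.158)):
    q=c[1]@(c[2].T@(np.array(p)-c[3]));print(q[:2]/q[2])
```

```text
[0.60332545 0.07598294 0.3299161 ] [ 1.79886334e+02  1.14606895e-01 -1.78165052e+02] [0.53426957 0.07001186 0.46437061] [[-0.03  0.96  0.26]
 [ 1.    0.03  0.01]
 [ 0.    0.26 -0.97]]
[377.96746972 234.84608604]
[229.45163108 127.7766884 ]
```

View pics/w1.png

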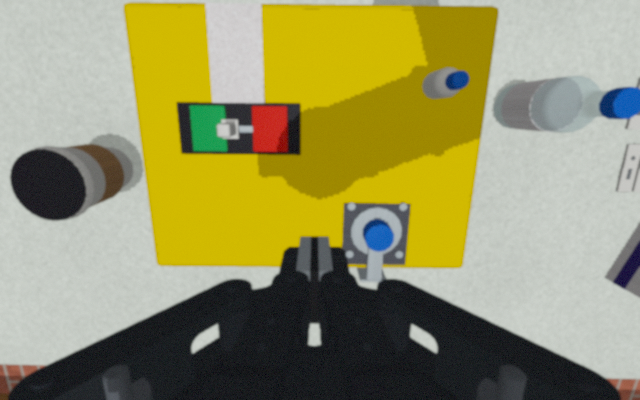

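The wrist view shows the button at (378,235), collar (377,230), tab (229,129), green at left (208,128), red (270,129) and dropper (445,82). All three cameras agree.

Run:
```python
from h import *
c=shot("wrist");o=get_obs();print(o["eef_pos"],o["orientation"])
b=blob(c[0],*BLUE,(378,235),25);print(b[0],b[1],plane(c,b[0],.166),plane(c,b[0],.162))
R=cv2.inRange(c[0],(150,0,0),(255,70,70));R[:, :245]=0;R[:90]=0;R[170:]=0;R[:,305:]=0
G=cv2.inRange(c[0],(0,100,30),(70,220,130));G[:90]=0;G[170:]=0;G[:,240:]=0
for m in(R,G):
    r=cv2.boundingRect(m);print(r,plane(c,(r[0],r[1]),.14),plane(c,(r[0]+r[2],r[1]+r[3]),.14))
K=(cv2.cvtColor(c[0],cv2.COLOR_RGB2GRAY)<60).astype(np.uint8);K[:98]=0;K[160:]=0;K[:,:170]=0;K[:,310:]=0
K|=((R>0)|(G>0)).astype(np.uint8)
pts=cv2.findNonZero(K);q=cv2.boxPoints(cv2.minAreaRect(pts))
P=np.array([plane(c,x,.14)[:2] for x in q]);print("track",P.round(4).tolist(),P.mean(0))
L=np.array([plane(c,x,.14)[:2] for x in ((124,3),(497,8),(463,267),(158,266))]);print("lid",L.round(4).tolist(),L.mean(0))
print("tab top",plane(c,(227,129),.17))
```

```text
[0.60142229 0.07372682 0.32940722] [ 1.79926950e+02 -3.59958205e-02 -1.78188731e+02]
[375.10814607 232.88342697] [361 218  30  31 712] [0.65024466 0.13697674 0.166     ] [0.65177328 0.1378405  0.162     ]
(249, 103, 35, 46) [0.53095758 0.01020499 0.14      ] [0.57390793 0.04423894 0.14      ]
(186, 102, 38, 47) [ 0.53201582 -0.05032569  0.14      ] [ 0.57585956 -0.01564137  0.14      ]
track [[0.5766, -0.0653], [0.5303, -0.0607], [0.5286, 0.0562], [0.5749, 0.0562]] [ 0.55259638 -0.00340252]
lid [[0.449, -0.0995], [0.4419, 0.2341], [0.6972, 0.243], [0.7068, -0.0936]] [0.57372812 0.07098533]
tab top [ 0.55435992 -0.0040552   0.17      ]
```

Emit:
drive_tool --pt "-53 63 20 0 0 0 1" --pt "-53 63 50 0 0 0 1" --pt "-53 63 80 0 0 0 1" --pt "-53 63 110 0 0 0 1" --pt "-53 63 130 0 0 0 1" --pt "-53 63 140 0 0 0 1" --pt "-53 63 140 0 0 0 1" --pt "-53 63 140 0 0 0 1" --pt "-53 63 140 0 0 0 1" --pt "-53 63 140 0 0 0 1"

```text
t: 2.8
eef_pos: [0.6534, 0.1386, 0.1921]
orientation: [179.8, 0.2, -178.2]
contact_force: [-0.5, -0.1, 0.0]
finger_gap: 0.0
```

Run:
```python
from h import *
ims=[]
for n in("scene","side"):
    c=shot(n);u=(335,222) if n=="scene" else (267,215)
    ims.append(cv2.resize(c[0][u[1]-40:u[1]+40,u[0]-40:u[0]+40],(400,400),interpolation=cv2.INTER_CUBIC))
    b=blob(c[0],*BLUE,(u[0],u[1]+10),16);print(n,b[0],b[1])
cv2.imwrite("pics/b2.png",np.hstack(ims)[:,:,::-1]);o=get_obs();print(o["eef_pos"],o["contact_force"],o["orientation"])
```

```text
scene [335.10050251 233.77889447] [328 226  15  17 199]
side [266.70833333 226.22619048] [260 219  14  15 168]
[0.65293964 0.13865036 0.19142768] [ 1.03990448  0.28098486 -0.0296669 ] [ 1.79856427e+02  1.46292939e-01 -1.78194286e+02]
```

View pics/b2.png

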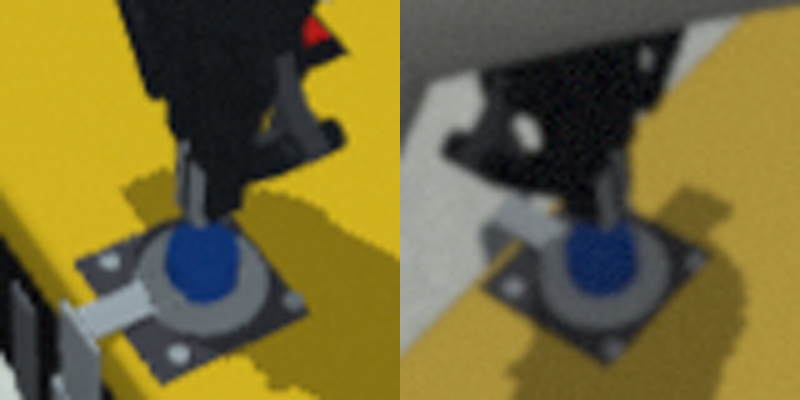

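Emit:
drive_tool --pt "0 0 2 0 0 0 1" --pt "0 0 4 0 0 0 1" --pt "0 0 6 0 0 0 1" --pt "0 0 8 0 0 0 1" --pt "0 0 9 0 0 0 1" --pt "0 0 10 0 0 0 1" --pt "0 0 11 0 0 0 1" --pt "0 0 12 0 0 0 1" --pt "0 0 12 0 0 0 1" --pt "0 0 12 0 0 0 1"

```text
t: 3.73
eef_pos: [0.653, 0.1386, 0.1793]
orientation: [179.9, 0.1, -178.2]
contact_force: [0.3, -0.7, -0.0]
finger_gap: -0.0
```

Emit:
drive_tool --pt "0 0 0.5 0 0 0 1" --pt "0 0 1 0 0 0 1" --pt "0 0 1.5 0 0 0 1" --pt "0 0 2 0 0 0 1" --pt "0 0 2.5 0 0 0 1" --pt "0 0 3 0 0 0 1" --pt "0 0 3 0 0 0 1" --pt "0 0 3 0 0 0 1" --pt "0 0 3 0 0 0 1" --pt "0 0 3 0 0 0 1"

```text
t: 4.57
eef_pos: [0.653, 0.1387, 0.1764]
orientation: [179.9, 0.1, -178.2]
contact_force: [-0.4, 0.3, 0.4]
finger_gap: 0.0
```

Emit:
drive_tool --pt "0 0 0.5 0 0 0 1" --pt "0 0 1 0 0 0 1" --pt "0 0 1.5 0 0 0 1" --pt "0 0 2 0 0 0 1" --pt "0 0 2 0 0 0 1" --pt "0 0 2 0 0 0 1" --pt "0 0 2 0 0 0 1" --pt "0 0 2 0 0 0 1" --pt "0 0 2 0 0 0 1" --pt "0 0 2 0 0 0 1"

```text
t: 5.4
eef_pos: [0.653, 0.1387, 0.1744]
orientation: [179.9, 0.1, -178.2]
contact_force: [0.0, 0.1, -0.1]
finger_gap: 0.0001
```

Emit:
drive_tool --pt "0 0 0.5 0 0 0 1" --pt "0 0 1 0 0 0 1" --pt "0 0 1.5 0 0 0 1" --pt "0 0 2 0 0 0 1" --pt "0 0 2 0 0 0 1" --pt "0 0 2 0 0 0 1" --pt "0 0 2 0 0 0 1" --pt "0 0 2 0 0 0 1" --pt "0 0 2 0 0 0 1" --pt "0 0 2 0 0 0 1"

```text
t: 6.23
eef_pos: [0.653, 0.1387, 0.1724]
orientation: [179.9, 0.1, -178.2]
contact_force: [-0.3, -0.2, -0.6]
finger_gap: 0.0003
```

Emit:
drive_tool --pt "0 0 0.5 0 0 0 1" --pt "0 0 1 0 0 0 1" --pt "0 0 1.5 0 0 0 1" --pt "0 0 2 0 0 0 1" --pt "0 0 2 0 0 0 1" --pt "0 0 2 0 0 0 1" --pt "0 0 2 0 0 0 1" --pt "0 0 2 0 0 0 1" --pt "0 0 2 0 0 0 1" --pt "0 0 2 0 0 0 1"

```text
t: 7.07
eef_pos: [0.6531, 0.1387, 0.1706]
orientation: [179.9, 0.2, -178.2]
contact_force: [0.5, 0.2, 2.9]
finger_gap: 0.0001
```

Emit:
drive_tool --pt "0 0 0.3 0 0 0 1" --pt "0 0 0.6 0 0 0 1" --pt "0 0 0.9 0 0 0 1" --pt "0 0 1.2 0 0 0 1" --pt "0 0 1.5 0 0 0 1" --pt "0 0 1.5 0 0 0 1" --pt "0 0 1.5 0 0 0 1" --pt "0 0 1.5 0 0 0 1" --pt "0 0 1.5 0 0 0 1" --pt "0 0 1.5 0 0 0 1"

```text
t: 7.9
eef_pos: [0.6532, 0.1387, 0.1693]
orientation: [179.9, 0.2, -178.2]
contact_force: [-1.0, -0.1, 4.9]
finger_gap: 0.0004
```

Emit:
drive_tool --pt "0 0 0.2 0 0 0 1" --pt "0 0 0.4 0 0 0 1" --pt "0 0 0.6 0 0 0 1" --pt "0 0 0.8 0 0 0 1" --pt "0 0 1.0 0 0 0 1" --pt "0 0 1.2 0 0 0 1" --pt "0 0 1.2 0 0 0 1" --pt "0 0 1.2 0 0 0 1" --pt "0 0 1.2 0 0 0 1" --pt "0 0 1.2 0 0 0 1"

```text
t: 8.73
eef_pos: [0.6532, 0.1387, 0.1687]
orientation: [179.9, 0.2, -178.2]
contact_force: [-2.6, 0.9, 6.2]
finger_gap: 0.0001
```

Emit:
drive_tool --pt "0 0 0.2 0 0 0 1" --pt "0 0 0.4 0 0 0 1" --pt "0 0 0.6 0 0 0 1" --pt "0 0 0.8 0 0 0 1" --pt "0 0 1.0 0 0 0 1" --pt "0 0 1.2 0 0 0 1" --pt "0 0 1.2 0 0 0 1" --pt "0 0 1.2 0 0 0 1" --pt "0 0 1.2 0 0 0 1" --pt "0 0 1.2 0 0 0 1"

```text
t: 9.57
eef_pos: [0.6532, 0.1387, 0.1683]
orientation: [179.9, 0.2, -178.2]
contact_force: [-1.9, 1.0, 7.2]
finger_gap: 0.0002
```

Emit:
drive_tool --pt "0 0 0.3 0 0 0 1" --pt "0 0 0.6 0 0 0 1" --pt "0 0 0.9 0 0 0 1" --pt "0 0 1.2 0 0 0 1" --pt "0 0 1.5 0 0 0 1" --pt "0 0 1.8 0 0 0 1" --pt "0 0 1.8 0 0 0 1" --pt "0 0 1.8 0 0 0 1" --pt "0 0 1.8 0 0 0 1" --pt "0 0 1.8 0 0 0 1"

```text
t: 10.4
eef_pos: [0.6532, 0.1387, 0.1676]
orientation: [179.9, 0.3, -178.1]
contact_force: [-3.3, -0.4, 8.6]
finger_gap: 0.0001
```

Emit:
drive_tool --pt "0 0 0.4 0 0 0 1" --pt "0 0 0.8 0 0 0 1" --pt "0 0 1.2 0 0 0 1" --pt "0 0 1.5 0 0 0 1" --pt "0 0 1.8 0 0 0 1" --pt "0 0 2.0 0 0 0 1" --pt "0 0 2.0 0 0 0 1" --pt "0 0 2.0 0 0 0 1" --pt "0 0 2.0 0 0 0 1" --pt "0 0 2.0 0 0 0 1"

```text
t: 11.23
eef_pos: [0.6532, 0.1387, 0.1671]
orientation: [179.9, 0.3, -178.1]
contact_force: [-4.8, 0.2, 9.0]
finger_gap: 0.0003
```

Emit:
drive_tool --pt "0.1 0 0.6 0 0 0 1" --pt "0.2 0 1.0 0 0 0 1" --pt "0.3 0 1.4 0 0 0 1" --pt "0.4 0 1.8 0 0 0 1" --pt "0.5 0 2.1 0 0 0 1" --pt "0.5 0 2.3 0 0 0 1" --pt "0.5 0 2.3 0 0 0 1" --pt "0.5 0 2.3 0 0 0 1" --pt "0.5 0 2.3 0 0 0 1" --pt "0.5 0 2.3 0 0 0 1"

```text
t: 12.07
eef_pos: [0.6531, 0.1387, 0.1667]
orientation: [179.9, 0.4, -178.1]
contact_force: [-2.9, -0.0, 10.9]
finger_gap: 0.0001
```

Emit:
drive_tool --pt "0.1 0 0.8 0 0 0 1" --pt "0.3 0 1.4 0 0 0 1" --pt "0.4 0 2.0 0 0 0 1" --pt "0.5 0 2.5 0 0 0 1" --pt "0.6 0 2.6 0 0 0 1" --pt "0.6 0 2.6 0 0 0 1" --pt "0.6 0 2.6 0 0 0 1" --pt "0.6 0 2.6 0 0 0 1" --pt "0.6 0 2.6 0 0 0 1" --pt "0.6 0 2.6 0 0 0 1"

```text
t: 12.9
eef_pos: [0.6531, 0.1387, 0.1663]
orientation: [179.9, 0.6, -178.1]
contact_force: [-3.2, -0.2, 10.5]
finger_gap: 0.0001
```

Run:
```python
from h import *
for i in range(6):
    shot("scene") ;o=get_obs();print(o["t"],o["eef_pos"],o["contact_force"])
```

```text
12.95 [0.6531413  0.1386787  0.16635936] [-4.6259168  -0.59457234  9.67810716]
13.0 [0.65314552 0.13870916 0.16638339] [-2.70210276 -0.64398892 11.21305652]
13.05 [0.6531446  0.13871813 0.16635876] [-3.84825445 -0.09357676  9.76403607]
13.1 [0.65313628 0.13870919 0.16637583] [-3.68037173  0.27665583 11.15388727]
13.15 [0.65315175 0.13871055 0.16638   ] [-4.09778832 -0.59704441 11.02169061]
13.2 [0.65311746 0.13871477 0.16633592] [-3.35765553 -0.6414961  10.38563974]
```

Emit:
drive_tool --pt "0.2 0 1.0 0 0 0 1" --pt "0.4 0 1.8 0 0 0 1" --pt "0.6 0 2.4 0 0 0 1" --pt "0.7 0 2.8 0 0 0 1" --pt "0.8 0 3.1 0 0 0 1" --pt "0.8 0 3.3 0 0 0 1" --pt "0.8 0 3.3 0 0 0 1" --pt "0.8 0 3.3 0 0 0 1" --pt "0.8 0 3.3 0 0 0 1" --pt "0.8 0 3.3 0 0 0 1"

```text
t: 14.03
eef_pos: [0.6531, 0.1387, 0.1658]
orientation: [179.9, 0.7, -178.0]
contact_force: [-4.3, -0.5, 12.3]
finger_gap: 0.0001
```

Run:
```python
from h import *
f=[]
for i in range(10):
    shot("scene") ;o=get_obs();f.append(o["contact_force"])
print(o["t"],o["eef_pos"],o["orientation"],np.mean(f,0),np.std(f,0))
```

```text
14.5333 [0.65312312 0.13868466 0.16575607] [ 179.87905416    0.73739655 -178.0184338 ] [-3.77593246 -0.45573466 12.2658669 ] [0.46556857 0.56308292 0.6629152 ]
```

About 12.3 N was held for over 0.5 s with no click, so the catch is stiff. I'll release it and push the flag to red.

Emit:
drive_tool --pt "0 0 -2 0 0 0 1" --pt "0 0 -4 0 0 0 1" --pt "0 0 -6 0 0 0 1" --pt "0 0 -8 0 0 0 1" --pt "0 0 -12 0 0 0 1" --pt "0 0 -20 0 0 0 1" --pt "0 0 -30 0 0 0 1" --pt "0 0 -40 0 0 0 1" --pt "0 0 -50 0 0 0 1" --pt "0 0 -50 0 0 0 1"

```text
t: 15.37
eef_pos: [0.6539, 0.139, 0.2194]
orientation: [179.8, 1.1, -178.0]
contact_force: [0.7, 0.3, 1.2]
finger_gap: -0.0001
```

Run:
```python
from h import *
o=get_obs();print(o["t"],o["eef_pos"],o["orientation"],o["contact_force"])
p=[]
for n,u in(("scene",(335,232)),("side",(267,225))):
    b=blob(shot(n)[0],*BLUE,u,16);print(n,b[0],b[1])
R=Ro.from_euler("xyz",o["orientation"],degrees=True)
print((R.inv().apply(np.array([.5535,-.05,.215])-o["eef_pos"])*1e3).round(1),(Ro.from_matrix(R.as_matrix().T)*Ro.from_euler("xyz",[180,0,-178.4],degrees=True)).as_rotvec().round(3))
```

```text
15.3667 [0.65393347 0.13896538 0.21938055] [ 179.7949789     1.06919197 -177.99400907] [0.67554698 0.30424553 1.2428402 ]
scene [335.06862745 233.61764706] [328 226  15  17 204]
side [266.87078652 225.75280899] [260 218  14  16 178]
[ 107.  -185.3    1.7] [0.004 0.019 0.007]
```

The button blob is back at its original pixels, so the catch came up again. Now to the flag, on its -y side.

Emit:
drive_tool --pt "107 -185 2 0.004 0.019 0.007 1" --pt "107 -185 2 0.004 0.019 0.007 1" --pt "107 -185 2 0.004 0.019 0.007 1" --pt "107 -185 2 0.004 0.019 0.007 1" --pt "107 -185 2 0.004 0.019 0.007 1" --pt "107 -185 2 0.004 0.019 0.007 1" --pt "107 -185 2 0.004 0.019 0.007 1" --pt "107 -185 2 0.004 0.019 0.007 1" --pt "107 -185 2 0.004 0.019 0.007 1" --pt "107 -185 2 0.004 0.019 0.007 1"

```text
t: 16.3
eef_pos: [0.5528, -0.0487, 0.2122]
orientation: [-180.0, -0.3, -178.3]
contact_force: [0.5, 0.5, -0.7]
finger_gap: 0.0002
```

Emit:
drive_tool --pt "0 0 10 0 0 0 1" --pt "0 0 20 0 0 0 1" --pt "0 0 30 0 0 0 1" --pt "0 0 40 0 0 0 1" --pt "0 0 46 0 0 0 1" --pt "0 0 50 0 0 0 1" --pt "0 0 54 0 0 0 1" --pt "0 0 54 0 0 0 1" --pt "0 0 54 0 0 0 1" --pt "0 0 54 0 0 0 1"

```text
t: 17.13
eef_pos: [0.5529, -0.0488, 0.1587]
orientation: [-180.0, -0.2, -178.3]
contact_force: [0.7, -0.0, 0.1]
finger_gap: -0.0002
```

Run:
```python
from h import *
ims=[]
for n,u in(("scene",(335,172)),("side",(350,205))):
    ims.append(cv2.resize(shot(n)[0][u[1]-40:u[1]+40,u[0]-40:u[0]+40],(400,400),interpolation=cv2.INTER_CUBIC))
cv2.imwrite("pics/f3.png",np.hstack(ims)[:,:,::-1])
```

```text
(no output)
```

View pics/f3.png

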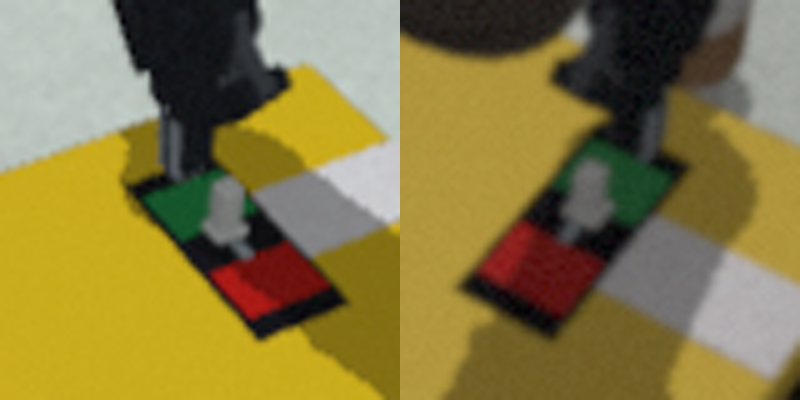

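The fingers stand on the tab's -y side, in line with the track; the tab is between the fingers and red.

Emit:
drive_tool --pt "0 5 0 0 0 0 1" --pt "0 10 0 0 0 0 1" --pt "0 15 0 0 0 0 1" --pt "0 20 0 0 0 0 1" --pt "0 26 0 0 0 0 1" --pt "0 32 0 0 0 0 1" --pt "0 38 0 0 0 0 1" --pt "0 44 0 0 0 0 1" --pt "0 50 0 0 0 0 1" --pt "0 50 0 0 0 0 1"

```text
t: 18.07
eef_pos: [0.5514, 0.0024, 0.1587]
orientation: [-180.0, -0.2, -178.3]
contact_force: [0.7, 0.6, -0.2]
finger_gap: -0.0001
```

Emit:
drive_tool --pt "0 1 0 0 0 0 1" --pt "0 2 0 0 0 0 1" --pt "0 3 0 0 0 0 1" --pt "0 4 0 0 0 0 1" --pt "0 5 0 0 0 0 1" --pt "0 6 0 0 0 0 1" --pt "0 7 0 0 0 0 1" --pt "0 8 0 0 0 0 1" --pt "0 8 0 0 0 0 1" --pt "0 8 0 0 0 0 1"

```text
t: 18.9
eef_pos: [0.5511, 0.0088, 0.1587]
orientation: [-179.8, -0.3, -178.3]
contact_force: [0.8, -7.7, -1.0]
finger_gap: -0.0
```

The force rose to 7.7 N, which is the end stop. I'll back off, lift and look.

Emit:
drive_tool --pt "0 -5 0 0 0 0 1" --pt "0 -15 0 0 0 0 1" --pt "0 -25 0 0 0 0 1" --pt "0 -25 -30 0 0 0 1" --pt "0 -25 -60 0 0 0 1" --pt "0 -25 -90 0 0 0 1" --pt "0 -25 -120 0 0 0 1" --pt "0 -25 -150 0 0 0 1" --pt "0 -25 -170 0 0 0 1" --pt "0 -25 -170 0 0 0 1"

```text
t: 19.73
eef_pos: [0.5546, -0.0162, 0.3345]
orientation: [-179.9, 0.4, -178.3]
contact_force: [1.5, 0.6, -0.1]
finger_gap: 0.0001
```

Run:
```python
from h import *
c=shot("wrist","pics/w4.png");print(get_obs()["eef_pos"])
S=shot("scene","pics/s4.png");D=shot("side")
for C,q in((S,(335,232)),(D,(267,225))):
    b=blob(C[0],*BLUE,q,16);print(b[0],b[1])
R=cv2.inRange(S[0],(150,0,0),(255,70,70));a=S[0][150:215,310:380];b=D[0][175:240,310:380]
cv2.imwrite("pics/f4.png",np.hstack([cv2.resize(c[0],(480,300))]+[cv2.resize(x,(160,300)) for x in (a,b)])[:,:,::-1])
```

```text
[ 0.5535068  -0.01595954  0.33155265]
[335.07070707 233.46969697] [328 226  15  17 198]
[266.85310734 225.27683616] [260 218  14  16 177]
```

View pics/f4.png

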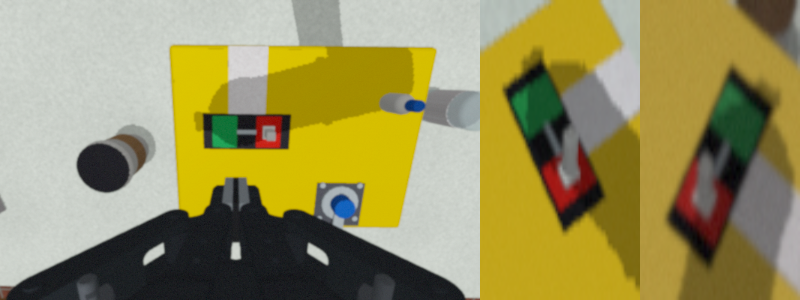

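The tab sits in the middle of the red field (about (268,131) in the picture), the button is up, and the dropper, sanitiser and cup are standing in place. The arm is clear of everything.

```bash
python3 -c "
from workcell import env,get_obs
print(get_obs()['contact_force']);print(env.job_done())"
```

```text
[ 0.0018013  -0.19223447 -0.71338171]
the job is handed in; nothing more can be done
None
```

The catch did not click, so I moved the flag to red and handed the job in at about 20 s.

- **Catch:** I pressed the button down in small steps to about 12.3 N vertical (about 12.8 N including a sideways force of about 3.8 N). I held it there for over half a second. It sank about 6 mm on its own spring with no drop in force, so I judged the catch stiff and let go. Both fixed cameras then showed the button back at its starting pixels, so the catch is up.
- **Flag:** I pushed it with the shut fingers until the force rose to about 7.7 N at the end stop. The last pictures from all three cameras show the tab in the middle of the red field. I judged this by eye and did not measure the tab's distance to the field's centre.
- **Surroundings:** In the last wrist picture the dropper bottle, sanitiser bottle and cup are upright and look unmoved. The gripper is about 18 cm above the lid, and the contact force reads under 1 N, which is sensor noise.

No check failed or disagreed. While pressing, the sideways force read up to about 5 N. I reduced it by shifting the tool slightly, and no reading came near the 16 N limit.

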